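# Seat a lens barrel in the V-block and hold it down

## Task

Lift the lid of the grey lens case open until it rests on its stop, then take out the longer of the two lens barrels, leaving the shorter one in the case and the lid open. Lay the long barrel in the groove of the steel V-block, centred along it, and finish while the fingers are still holding it there, pressed down firmly but not hard (about 10 N) so that it bears on both sloping faces. Do not disturb the other things standing around.

Things in the scene. Friction and masses are not known exactly. Their poses are not given: they have to be found in the camera images.
- case: grey open-topped plastic case fixed to the bench, 136 (x) x 164 (y) x 50 high, walls and floor 6 thick; origin: centre of its underside; x points from its knob side (front) to its hinge side. Inside, two rubber rib cradles hold the two barrels parallel to case x at case y = +34 and -34, barrel axis 29 above the bench; ribs at case x = +-23 are 6 thick, the floor between them is free
- lid (a joint): angle of the case lid (rad): 0 shut, grows as it opens up and away about the hinge; stop at 1.75. Friction hinge (about 0.14 N m): the lid stays where it is left
- lid_hinge (a point): middle of the hinge line, on the case's far top rim at case (68, 0, 50.5); it has the lid's orientation: at joint 0 its axes equal the case's; the hinge axis is its y. The lid is a 136 x 164 plate, 7 thick, reaching from here to lid x = -136
- lid_handle (a point): grip point in the middle of the lid's round black knob, at lid (-106, 0, 42) from the hinge; the knob's widest part is about 28 in diameter, its top at lid z about 50, it stands on the lid's outer face (lid z = 7)
- lens: the long lens barrel: plain aluminium cylinder 30 in diameter, 100 long, with glass end faces, 0.11 to 0.22 kg; origin at its centre, x along its axis. It lies in one of the two cradles of the case
- short_lens: the short lens barrel: the same 30 diameter, only 64 long; origin at its centre, x along its axis. It lies in the other cradle
- vblock: steel V-block fixed to the bench: base plate 120 (x) x 90 (y) x 12; a 90-degree groove runs along x and opens upward, top edges 44 above the bench and 40 apart. The groove is two V pieces, each 22 long, centred at x = -34 and +34, with a free 46 gap between for the fingers, down to the base plate. Origin: centre of its underside
- v_left: the two sloping faces on the +y side of the groove (same frame as the V-block)
- v_right: the two sloping faces on the -y side of the groove (same frame as the V-block)
- v_seat (a point): where the centre of a seated 30 mm barrel lies: 45 above the bench, middle of the groove (its top is then 60 above the bench); x along the groove, z up
- vial: bystander: small amber vial, 26 in diameter, 50 high, standing between case and V-block; origin under its centre
- stopper: bystander: dark rubber stopper, 30 in diameter, 16 high; origin under its centre
- slide_box: bystander: white slide box, 85 x 34 x 30; origin under its centre
- beaker: bystander: green plastic beaker, 76 in diameter, 90 high; origin under its centre
- jar: bystander: glass jar with white cap, 70 in diameter, 100 high; origin under its centre
- tip_box: bystander: pipette tip box, clear with green top, 90 x 125 x 57; origin under its centre
- marker: bystander: marker pen lying flat, 110 x 13 x 13; origin under its centre
There are look-alikes about, which are no part of the job. There is more than one size of the vblock; the one meant has the size given above.

How it is judged:
On the way, in this order (a step that is already met when the one before it is completed fails the run):
1. the lid is open and rests on its stop (above 1.68 rad) (value of joint lid above 1.68 rad), for 0.2 s.
2. the long barrel is lifted clear of the case in the fingers (height (world z) of lens above 0.085 m and contact force between the fingers and lens above 1 N), for 0.2 s.
At the end, for the whole second after the job is handed in: Lid above 1.68 rad; long barrel at rest in the groove: within 10 mm of centre lengthwise, 2.5 mm of its seat sideways and in height, aligned within 0.05 rad; fingers press on it, over 3 N on each of the two sloping sides (a 10 N push gives about 7.5 each); short barrel in the case (value of joint lid above 1.68 rad and x of lens in the frame of v_seat between -0.01 and 0.01 m and y of lens in the frame of v_seat between -0.0025 and 0.0025 m and z of lens in the frame of v_seat between -0.0035 and 0.0025 m and angle between the x axis of lens and the x axis of v_seat, either way round below 0.05 rad and contact force between lens and v_left above 3 N and contact force between lens and v_right above 3 N and contact force between the fingers and lens above 3 N and linear speed of lens below 0.01 m/s and horizontal distance between short_lens and case below 0.065 m and height (world z) of short_lens below 0.045 m); the arm keeps its last pose, push and grip.
It fails at once if the barrel is slammed or crushed into the V-block (over 50 N on either side) (contact force between lens and v_left above 50 N or contact force between lens and v_right above 50 N).
It fails at once if a bystander is moved by more than 30 mm (distance of any of vial, stopper, slide_box, beaker, jar, tip_box, marker from where it was at the start of the episode above 0.03 m).
It also fails if it takes over 72 s, if anything falls off the work surface, if the arm or the gripper's body presses on something with over 40 N, if the wrist force passes 120 N, or if a joint passes its speed limit or range.

## Robot

A 7-joint arm with a two-finger parallel gripper is mounted at the origin on the work surface. World frame = base frame: x ahead of the robot, y to its left, z up, the work surface at z = 0. Lengths are in m, angles in rad, forces in N, time in s.
With the tool pointing down it reaches from about 0.4 to 0.85 m from the base axis. Payload 10.4 kg.
Tool frame: the origin (TCP) lies midway between the tips of the shut fingers; the grasp point (between the pads) lies 19 mm behind it; z points along the fingers, x is the direction in which the jaws open and shut, and the axes are right-handed (so a half turn about z gives the same grasp; the last joint's range is limited). The gripper opens to 87 mm and grips with 3 to 60 N. Pads are 19 mm wide; open, the fingers measure 117 mm over their backs; the gripper's body (75 mm by 190 mm) begins 51 mm behind the grasp point.
Start: joints at [1.314, 0.332, -0.065, 1.46, 0.022, 1.35, -0.088], TCP at [0.145, -0.608, 0.223] pointing down, gripper open.
Joint ranges: [-2.6, 2.6], [-0.5, 2.12], [-1.47, 1.34], [0.16, 2.42], [-1.27, 4.41], [0.06, 2.06], [-2.6, 2.6]. Speed limits (rad/s): [2.22, 2.22, 2.79, 2.79, 3.14, 3.14, 3.14].

## Interface

Orientations are given as a unit quaternion [x, y, z, w].
In Python, from bench import r gives the robot as it stands. The module is installed in compiled form; this text tells all that it offers.
- The arm moves only by the tool play_rows, never from a script. Its argument "commands" is a list of rows, each a list of 7 numbers: the shift along the world's x, y, z in cm, then the turn, a rotation vector about the world's x, y, z in rad, then the finger opening in cm, from 0 to 8.7. A call has 1 to 20 rows; each row shifts and turns the commanded pose from where the row before left it; what a row does not reach is not made up. A row lasts 1/8 s, in which the tool goes at most 62.5 mm and 10.7 degrees, less where a joint would pass 70% of its speed; a pose out of reach is approached as far as the arm can. A call is refused whole if a number of a shift passes 6.25 or a number of a turn 0.188, either way. A call with a gripper value outside its range is refused whole. The fingers move at their own pace and stop on an object; "grip_force" is the grip in N (left out, the last holds). Time passes only in rows, so rows that do not move let the fingers close. It gives the time, the measured TCP pose, the force and the opening at its end, in the units of the state.
- r.read_state(): the state, without advancing time (a new reading comes with each control period).
- r.camera(name): name is "side" or "top"; returns a dict with "img" (420x560x3 uint8, red, green, blue), "K" (3x3 intrinsics, pixels), "camera_from_world" (4x4, takes a point from world to camera coordinates). Camera axes: x right, y down, z forward; pixel columns grow to the right and rows downward; lengths in m; the calibration is good to about 2 mm. A picture is of the moment at which its call begins. There is no depth.
- r.close_job(): hands the job in, once; it reports no verdict.
The state is a dict: "time": time; "joint_positions": joint angles; "joint_vel": joint speeds; "joint_torque": joint torques, N m; "ee_pos": TCP position; "eef_rot": TCP orientation; "ft_force": force on the tool from outside, world axes, zero at the start; "torque": the same for the moment, N m; "width": finger opening in m.
Only numpy, scipy, OpenCV 4.12 (cv2) and the standard library are available. Lean on these libraries where they do the work, as an engineer would, in place of code of your own. Each camera call takes 0.05 s, during which the arm holds its last target. There are 200 camera calls.

## Working session

There is one attempt and no reset: what is moved stays moved. The work goes in short steps, Python scripts to look and compute and a tool call to move; the robot and the scene stay as the last step left them, time stands still between calls to the robot, and variables do not carry over. Pictures are saved under pics/ and viewed, about 8 in all and at most 12, crops included, and the job is handed in when it is done.

Besides the shell and the picture viewer there is one more tool, called after "Call:" as name(argument=value, ...), one argument or row to a line, values as JSON. play_rows: Moves the arm, as the interface text tells. Its arguments: {"type":"object","properties":{"commands":{"type":"array","items":{"type":"array","items":{"type":"number"}}},"grip_force":{"type":"number"}},"required":["commands"]}

```bash
mkdir -p pics; cat > h.py <<'E'
import numpy as np, cv2
from bench import r
def shot(n,fn,crop=None,scale=1):
    c=r.camera(n); np.savez(''+n+'.npz',**c)
    im=c['img'][:,:,::-1]
    if crop: x0,y0,x1,y1=crop; im=im[y0:y1,x0:x1]
    cv2.imwrite('pics/'+fn,cv2.resize(im,None,fx=scale,fy=scale,interpolation=cv2.INTER_CUBIC)); return c
def load(n): return dict(np.load(''+n+'.npz'))
def px(c,p):
    p=np.atleast_2d(p); T=c['camera_from_world']; q=(T[:3,:3]@p.T).T+T[:3,3]; q=(c['K']@q.T).T
    return q[:,:2]/q[:,2:]
def atz(c,u,v,z):
    T=c['camera_from_world'];R=T[:3,:3];o=-R.T@T[:3,3];d=R.T@np.linalg.solve(c['K'],[u,v,1.])
    return o+d*(z-o[2])/d[2]
E
python3 - <<'E'
from h import *
for n in('side','top'):
    c=shot(n,n+'1.png',None,1.4); T=c['camera_from_world']; print(n,c['K'][0,0],-T[:3,:3].T@T[:3,3],T[:3,:3].round(2).tolist())
print(r.read_state())
E
```

```text
side 442.0358753226873 [-0.05120453  0.56504873  0.84839823] [[-0.72, -0.69, -0.01], [-0.48, 0.51, -0.72], [0.5, -0.51, -0.7]]
top 532.1219726639104 [ 0.30731034 -0.00413777  1.56497429] [[0.02, -1.0, -0.01], [-0.99, -0.02, -0.12], [0.12, 0.01, -0.99]]
{'time': 0.1, 'joint_positions': array([ 1.31438527,  0.33278569, -0.06473637,  1.46086444,  0.02155985,
        1.34988169, -0.08850543]), 'joint_vel': array([-5.04803648e-04, -1.89400358e-03,  9.70479365e-04, -4.48123730e-03,
        5.86465299e-05, -3.26912372e-04,  9.57331147e-04]), 'joint_torque': array([ 1.07742184e-03, -6.24548507e+01,  2.43781786e-02, -3.90717065e+01,
       -6.15378865e-02,  3.66410811e-02,  9.31879981e-05]), 'ee_pos': array([ 0.14475551, -0.60765037,  0.22184453]), 'eef_rot': array([ 7.84768913e-01, -6.19788162e-01, -4.90672560e-04, -3.84077099e-04]), 'ft_force': array([ 0.23254599, -1.22146222,  0.26113908]), 'torque': array([-0.0508969 ,  0.0165287 ,  0.02078294]), 'width': 0.08711774498099295}
```

View pics/top1.png

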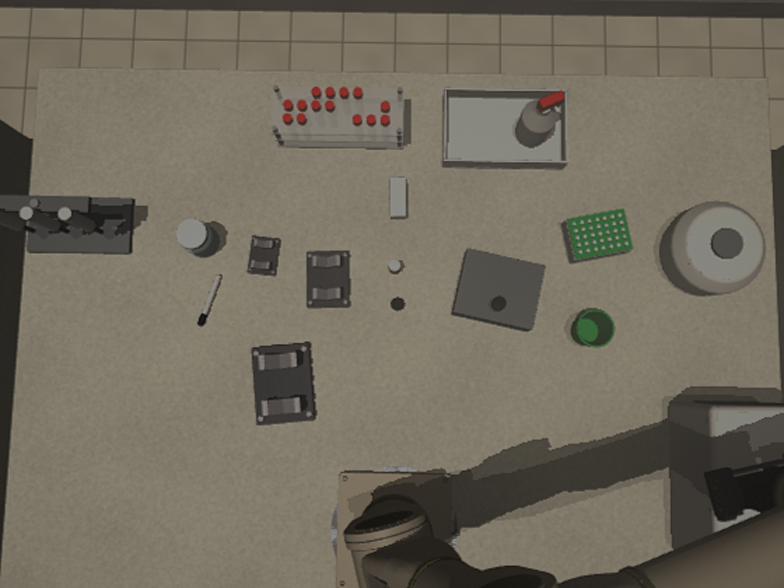

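View pics/side1.png

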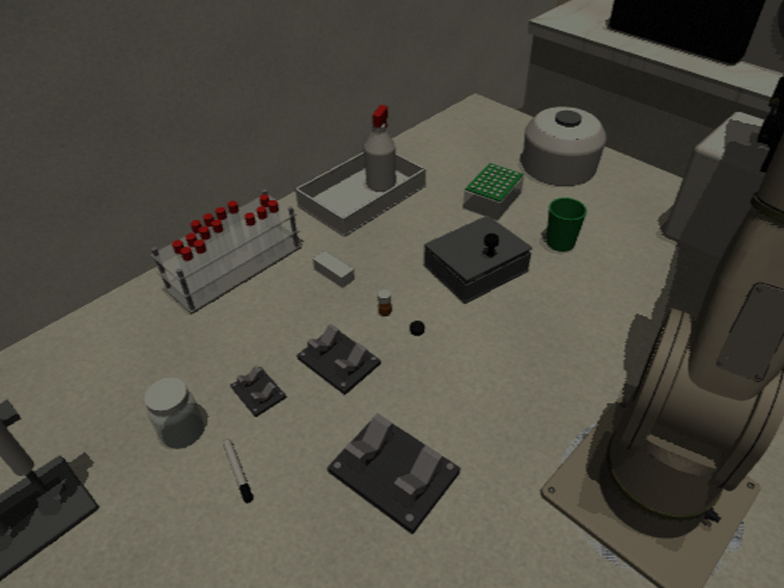

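Top view: case lid centred near (500,290), knob (498,303); three V-blocks at (263,255), (328,279), (283,383). I'll measure their sizes and fit poses.

```bash
python3 - <<'E'
from h import *
c=load('top'); s=load('side')
def P(l,z,c=c): return np.array([atz(c,u/1.4,v/1.4,z) for u,v in l])
for n,l,z in [('lid',[(467,249),(545,266),(531,330),(453,312)],.0575),('med',[(307,251),(350,250),(350,307),(307,307)],.012),('big',[(252,347),(310,343),(315,418),(258,424)],.012),('small',[(253,235),(280,238),(275,275),(248,271)],.012)]:
    p=P(l,z); print(n,p.mean(0).round(4),[np.linalg.norm(p[i]-p[(i+1)%4]).round(4) for i in range(4)], np.degrees(np.arctan2(*(p[0]-p[3])[1::-1])).round(1), np.degrees(np.arctan2(*(p[1]-p[0])[1::-1])).round(1))
print('knob',P([(498,303)],.09), 'vial',P([(395,266)],.05),'stop',P([(397,304)],.016),'beaker',P([(594,328)],.09),'jar',P([(192,234)],.1))
print('side lid',P([(425,248),(485,218),(531,249),(466,281)],.0575,s).round(4), 'knob',P([(491,241)],.095,s))
print('side med',P([(298,356),(325,325),(380,361),(345,391)],.012,s).round(4))
def crop(c,x0,y0,x1,y1,f): return cv2.resize(c['img'][y0:y1,x0:x1,::-1],None,fx=f,fy=f,interpolation=cv2.INTER_CUBIC)
a=crop(c,200,165,400,245,4); b=crop(s,200,140,400,285,4)[:,:]
b=crop(s,200,145,400,285,4)
a=crop(c,200,170,400,240,4)
cv2.imwrite('pics/a.png',cv2.convertScaleAbs(np.vstack([a,cv2.resize(b,None,fx=.57,fy=.57)]) if 0 else a,alpha=1.8))
cv2.imwrite('pics/b.png',cv2.convertScaleAbs(b,alpha=1.8))
E
```

```text
lid [ 0.4915 -0.2034  0.0575] [np.float64(0.1628), np.float64(0.1345), np.float64(0.1616), np.float64(0.133)] -12.0 -101.6
med [0.5134 0.149  0.012 ] [np.float64(0.0909), np.float64(0.121), np.float64(0.0901), np.float64(0.1189)] 1.8 -87.7
big [0.2944 0.2357 0.012 ] [np.float64(0.1211), np.float64(0.1547), np.float64(0.1179), np.float64(0.1589)] 6.7 -85.1
small [0.5622 0.2868 0.012 ] [np.float64(0.0578), np.float64(0.0796), np.float64(0.0578), np.float64(0.0776)] -5.6 -95.5
knob [[ 0.45957792 -0.19717141  0.09      ]] vial [[0.53671242 0.00918749 0.05      ]] stop [[0.46168514 0.00395128 0.016     ]] beaker [[ 0.41294981 -0.38697678  0.09      ]] jar [[0.58738634 0.41610074 0.1       ]]
side lid [[ 0.562  -0.1308  0.0575]
 [ 0.536  -0.2869  0.0575]
 [ 0.4093 -0.271   0.0575]
 [ 0.4434 -0.1134  0.0575]] knob [[ 0.4558978  -0.19863767  0.095     ]]
side med [[0.5631 0.1957 0.012 ]
 [0.5843 0.115  0.012 ]
 [0.4514 0.1049 0.012 ]
 [0.4482 0.1897 0.012 ]]
```

View pics/a.png

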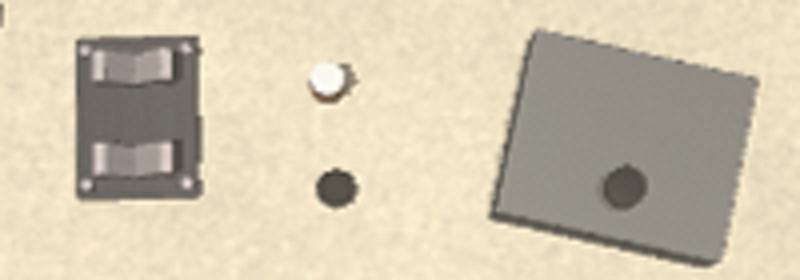

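View pics/b.png

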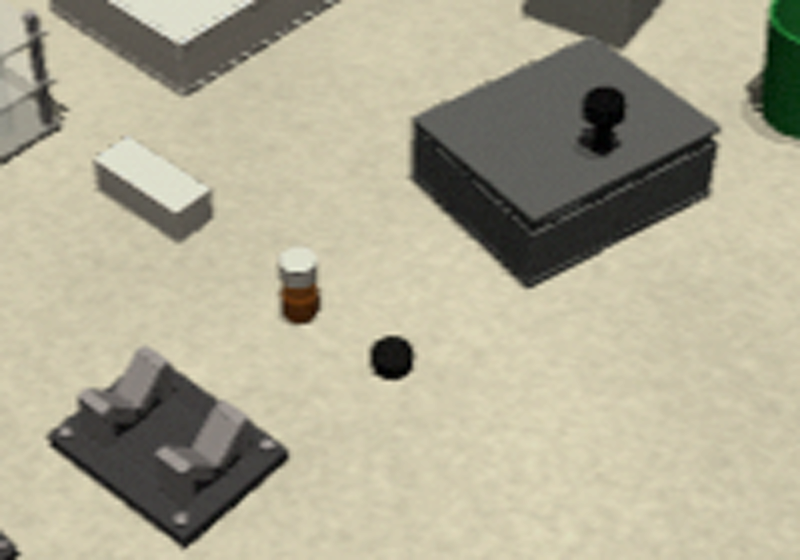

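Case lid confirmed at (500,290), yaw about -12°. The medium V-block (121x90) is the target one. Now moving over the knob.

Call:
play_rows(
  commands=[
    [2.8,3.75,0,0,0,-0.04,8.7],
    [2.8,3.75,0,0,0,-0.04,8.7],
    [2.8,3.75,0,0,0,-0.04,8.7],
    [2.8,3.75,0,0,0,-0.04,8.7],
    [2.8,3.75,0,0,0,-0.04,8.7],
    [2.8,3.75,0,0,0,-0.04,8.7],
    [2.8,3.75,0,0,0,-0.04,8.7],
    [2.8,3.75,0,0,0,-0.04,8.7],
    [2.8,3.75,0,0,0,-0.04,8.7],
    [2.8,3.75,0,0,0,-0.04,8.7],
    [2.8,3.75,0,0,0,-0.04,8.7],
    [0,0,0,0,0,0,8.7],
  ],
  grip_force=20,
)

```text
time: 1.6
ee_pos: [0.4545, -0.1919, 0.2224]
eef_rot: [-0.633, 0.774, 0.0, 0.0]
ft_force: [0.4, -0.2, 0.6]
width: 0.0873
```

Call:
play_rows(
  commands=[
    [-0.1,-0.4,-4,0,0,0,8.7],
    [0,0,-4,0,0,0,8.7],
    [0,0,-3.5,0,0,0,8.7],
    [0,0,-2,0,0,0,8.7],
    [0,0,-1.4,0,0,0,8.7],
    [0,0,0,0,0,0,4],
    [0,0,0,0,0,0,2.4],
    [0,0,0,0,0,0,2.0],
    [0,0,0,0,0,0,2.0],
    [0,0,0,0,0,0,2.0],
    [0,0,0,0,0,0,2.0],
  ],
)

```text
time: 2.98
ee_pos: [0.4518, -0.1995, 0.0737]
eef_rot: [-0.631, 0.776, -0.0, -0.0]
ft_force: [-0.6, -0.1, 0.6]
width: 0.0348
```

```bash
python3 - <<'E'
from h import *
s=r.read_state();print(s['ee_pos'],s['width'],s['ft_force'])
shot('side','s2.png',(260,80,460,230),3.9)
# knob arc rows: 
import math
y=math.radians(-12)
prev=None
for d in range(0,106,5):
    t=math.radians(d);p=np.array([-106*math.cos(t)+42*math.sin(t),106*math.sin(t)+42*math.cos(t)])
    if prev is not None:
        q=p-prev; print(d,(q[0]*math.cos(y)/10).round(2),(q[0]*math.sin(y)/10).round(2),(q[1]/10).round(2))
    prev=p
E
```

```text
[ 0.45184889 -0.19951044  0.07365275] 0.03483570947817094 [-0.60611021 -0.09556568  0.55046993]
5 0.4 -0.08 0.91
10 0.47 -0.1 0.87
15 0.55 -0.12 0.82
20 0.61 -0.13 0.77
25 0.68 -0.14 0.71
30 0.74 -0.16 0.65
35 0.79 -0.17 0.58
40 0.83 -0.18 0.51
45 0.88 -0.19 0.43
50 0.91 -0.19 0.35
55 0.94 -0.2 0.27
60 0.96 -0.2 0.19
65 0.97 -0.21 0.1
70 0.97 -0.21 0.02
75 0.97 -0.21 -0.07
80 0.96 -0.2 -0.16
85 0.94 -0.2 -0.24
90 0.92 -0.2 -0.33
95 0.89 -0.19 -0.41
100 0.85 -0.18 -0.48
105 0.81 -0.17 -0.56
```

View pics/s2.png

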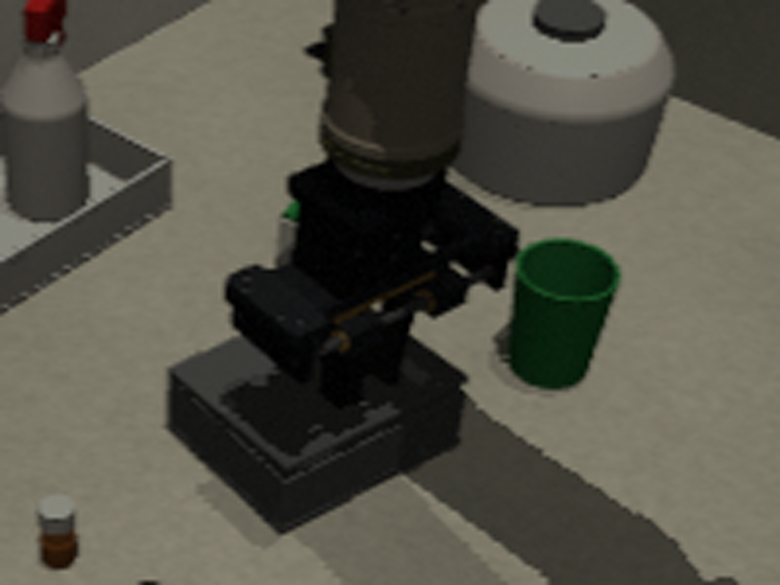

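The fingers straddle the knob (around (360,380) in this crop), still closing. Close some more.

Call:
play_rows(
  commands=[
    [0,0,0,0,0,0,1.5],
    [0,0,0,0,0,0,1.5],
    [0,0,0,0,0,0,1.5],
    [0,0,0,0,0,0,1.5],
  ],
)

```text
time: 3.52
ee_pos: [0.4522, -0.1977, 0.0735]
eef_rot: [-0.631, 0.776, 0.001, 0.001]
ft_force: [0.5, 6.0, 0.8]
width: 0.0263
```

Call:
play_rows(
  commands=[
    [0.4,-0.08,0.91,0,0,0,1.5],
    [0.47,-0.1,0.87,0,0,0,1.5],
    [0.55,-0.12,0.82,0,0,0,1.5],
    [0.61,-0.13,0.77,0,0,0,1.5],
    [0.68,-0.14,0.71,0,0,0,1.5],
    [0.74,-0.16,0.65,0,0,0,1.5],
    [0.79,-0.17,0.58,0,0,0,1.5],
    [0.83,-0.18,0.51,0,0,0,1.5],
    [0,0,0,0,0,0,1.5],
  ],
)

```text
time: 4.65
ee_pos: [0.5033, -0.2084, 0.1309]
eef_rot: [-0.631, 0.776, 0.001, 0.001]
ft_force: [4.9, 4.3, -6.9]
width: 0.0268
```

Call:
play_rows(
  commands=[
    [0.88,-0.19,0.43,0,0,0,1.5],
    [0.91,-0.19,0.35,0,0,0,1.5],
    [0.94,-0.2,0.27,0,0,0,1.5],
    [0.96,-0.2,0.19,0,0,0,1.5],
    [0.97,-0.21,0.1,0,0,0,1.5],
    [0.97,-0.21,0.02,0,0,0,1.5],
    [0.97,-0.21,-0.07,0,0,0,1.5],
    [0.96,-0.2,-0.16,0,0,0,1.5],
    [0,0,0,0,0,0,1.5],
  ],
)

```text
time: 5.78
ee_pos: [0.5775, -0.2241, 0.1409]
eef_rot: [-0.631, 0.776, 0.003, -0.0]
ft_force: [-0.8, 5.1, -8.9]
width: 0.0265
```

Call:
play_rows(
  commands=[
    [0.94,-0.2,-0.24,0,0,0,1.5],
    [0.92,-0.2,-0.33,0,0,0,1.5],
    [0.89,-0.19,-0.41,0,0,0,1.5],
    [0.85,-0.18,-0.48,0,0,0,1.5],
    [0.4,-0.08,-0.27,0,0,0,1.5],
    [0,0,0,0,0,0,1.5],
  ],
)

```text
time: 6.52
ee_pos: [0.6157, -0.2321, 0.1247]
eef_rot: [-0.631, 0.776, 0.004, -0.002]
ft_force: [-13.5, 8.4, 6.2]
width: 0.0265
```

```bash
python3 - <<'E'
from h import *
s=r.read_state();print(s['ee_pos'],s['width'],s['ft_force'],s['joint_positions'].round(2))
shot('side','s3.png',(240,60,480,240),3.3)
E
```

```text
[ 0.61567684 -0.23211921  0.12474728] 0.026536802881547597 [-13.54727103   8.40313564   6.24284701] [ 0.61  0.51 -0.43  1.46  0.22  1.23 -1.63]
```

View pics/s3.png

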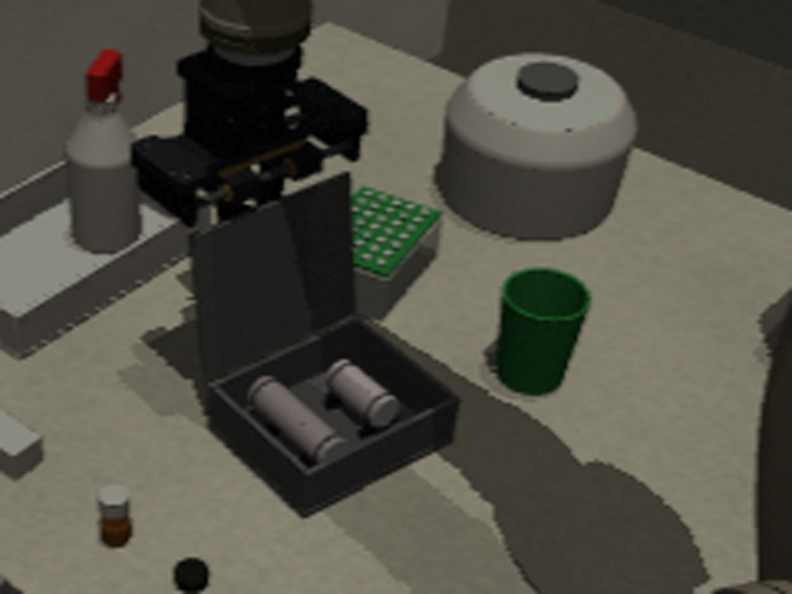

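Side view: lid is on its stop (reaction -13.5 N in x). The long barrel lies on the left (+y), at crop (295,420). The short one is at (362,393). Release and rise.

Call:
play_rows(
  commands=[
    [0,0,0,0,0,0,5],
    [0,0,0,0,0,0,7],
    [0,0,0,0,0,0,7],
    [0,0,0,0,0,0,7],
    [0,0,1,0,0,0,7],
    [0,0,2,0,0,0,7],
    [0,0,3,0,0,0,7],
    [0,0,4,0,0,0,7],
    [0,0,3,0,0,0,7],
    [0,0,0,0,0,0,7],
  ],
)

```text
time: 7.82
ee_pos: [0.6195, -0.2351, 0.2605]
eef_rot: [-0.631, 0.776, -0.003, 0.002]
ft_force: [-0.2, -0.3, -0.1]
width: 0.0704
```

```bash
python3 - <<'E'
from h import *
a=shot('top','t.png'); b=load('side')
s=r.camera('side')
x=cv2.resize(a['img'][160:250,200:400,::-1],None,fx=4,fy=4,interpolation=cv2.INTER_CUBIC)
y=cv2.resize(s['img'][140:220,270:400,::-1],None,fx=3,fy=3,interpolation=cv2.INTER_CUBIC)
y=cv2.copyMakeBorder(y,0,0,0,800-y.shape[1],cv2.BORDER_CONSTANT)
# overlay model outlines on top: vblock and case rim
def R(yaw): 
    t=np.radians(yaw); return np.array([[np.cos(t),-np.sin(t)],[np.sin(t),np.cos(t)]])
def box(c,yaw,l,w,z):
    p=np.array([(1,1),(1,-1),(-1,-1),(-1,1)])*np.array([l,w])/2@R(yaw).T+c
    return np.c_[p,np.full(4,z)]
for bx in (box((.5134,.149),2,.12,.09,.012),box((.4915,-.2034),-12,.136,.164,.05)):
    q=((px(a,bx)-[200,160])*4+2).astype(int); cv2.polylines(x,[q],True,(0,0,255),1)
cv2.imwrite('pics/t2.png',cv2.convertScaleAbs(np.vstack([x,y]),alpha=1.8))
E
```

```text
(no output)
```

View pics/t2.png

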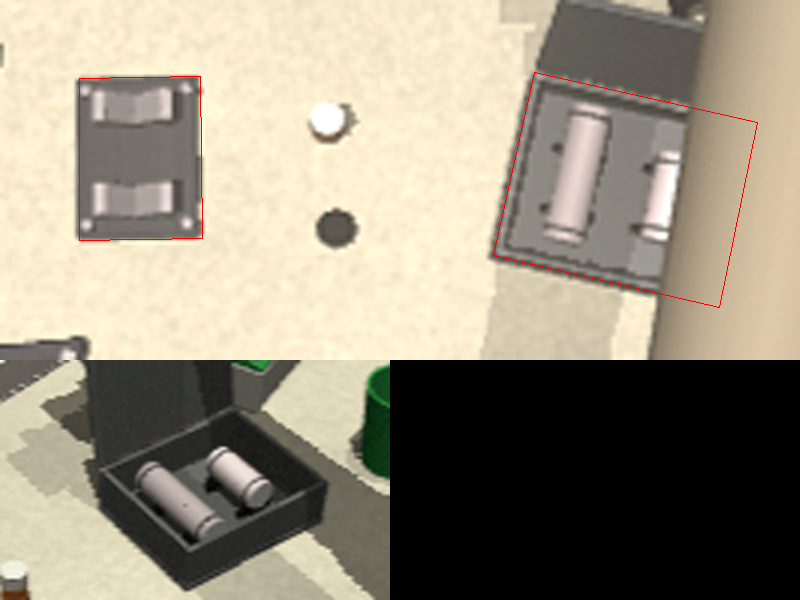

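Overlays fit the V-block and case rim within about 1 px. The lid stays open, and the barrel axis runs from crop (588,107) to (564,240).

```bash
python3 - <<'E'
from h import *
c=load('top'); f=lambda u,v,z: atz(c,200+(u-1.5)/4,160+(v-1.5)/4,z)
p,q=f(588,104,.033),f(565,242,.033); print(p,q,(p+q)/2,np.linalg.norm(p-q),np.degrees(np.arctan2(*(p-q)[1::-1])))
print('ribs',f(556,148,.025),f(545,208,.025),f(590,217,.025), 'mid V', (f(134,104,.03)+f(134,199,.03))/2)
w=np.array([.4986,-.1701,.21]); s=r.read_state(); print((w-s['ee_pos'])*100)
E
```

```text
[ 0.55515779 -0.17813663  0.033     ] [ 0.45403185 -0.16180878  0.033     ] [ 0.50459482 -0.16997271  0.033     ] 0.10243561015347093 -9.171851880197572
ribs [ 0.52358354 -0.15579712  0.025     ] [ 0.47939708 -0.14799704  0.025     ] [ 0.47334503 -0.18072025  0.025     ] mid V [0.51547166 0.15175835 0.03      ]
[-11.96166955   6.47796022  -4.66380656]
```

Call:
play_rows(
  commands=[
    [-3,1.6,0,0,0,0,4.4],
    [-3,1.6,0,0,0,0,4.4],
    [-3,1.6,0,0,0,0,4.4],
    [-3,1.7,0,0,0,0,4.4],
    [0,0,-4,0,0,0,4.4],
    [0,0,-5,0,0,0,4.4],
    [0,0,-5,0,0,0,4.4],
    [0,0,-3,0,0,0,4.4],
    [0,0,-2,0,0,0,4.4],
    [0,0,0,0,0,0,4.4],
    [0,0,0,0,0,0,4.4],
  ],
)

```text
time: 9.3
ee_pos: [0.4984, -0.1699, 0.0664]
eef_rot: [-0.631, 0.776, -0.0, 0.0]
ft_force: [0.6, 0.2, 0.4]
width: 0.0441
```

Call:
play_rows(
  commands=[
    [0,0,-1.5,0,0,0,4.4],
    [0,0,-1,0,0,0,4.4],
    [0,0,-0.8,0,0,0,4.4],
    [0,0,0,0,0,0,4.4],
  ],
)

```text
time: 9.8
ee_pos: [0.4977, -0.1697, 0.032]
eef_rot: [-0.631, 0.776, 0.001, -0.0]
ft_force: [0.5, 0.6, -0.7]
width: 0.0441
```

Call:
play_rows(
  commands=[
    [0,0,-0.8,0,0,0,4.4],
    [0,0,-0.8,0,0,0,4.4],
    [0,0,-0.3,0,0,0,4.4],
    [0,0,0,0,0,0,4.4],
    [0,0,0,0,0,0,2],
    [0,0,0,0,0,0,2],
    [0,0,0,0,0,0,2],
    [0,0,0,0,0,0,2],
    [0,0,0,0,0,0,2],
  ],
  grip_force=30,
)

```text
time: 10.92
ee_pos: [0.4982, -0.1711, 0.0142]
eef_rot: [-0.63, 0.776, -0.001, -0.0]
ft_force: [-1.4, -5.1, 4.1]
width: 0.0293
```

Call:
play_rows(
  commands=[
    [0,0,0.5,0,0,0,2],
    [0,0,1.5,0,0,0,2],
    [0,0,3,0,0,0,2],
    [0,0,4,0,0,0,2],
    [0,0,4,0,0,0,2],
    [0,0,2,0,0,0,2],
    [0,0,0,0,0,0,2],
    [0,0,0,0,0,0,2],
  ],
)

```text
time: 11.92
ee_pos: [0.4976, -0.1695, 0.163]
eef_rot: [-0.631, 0.776, 0.001, -0.0]
ft_force: [0.2, -0.6, -2.2]
width: 0.0295
```

```bash
python3 - <<'E'
from h import *
s=r.read_state();print(s['ee_pos'],s['eef_rot'],s['width'],s['ft_force'],s['torque'])
a=shot('top','x.png');b=shot('side','y.png')
g=s['ee_pos']+[0,0,.016]
t=np.radians(-11.6);d=np.array([np.cos(t),np.sin(t),0])*.05
out=[]
for c in(a,b):
    u=px(c,g)[0].astype(int); x0,y0=u-[50,50]; im=cv2.resize(c['img'][y0:y0+100,x0:x0+100,::-1],(400,400),interpolation=cv2.INTER_CUBIC)
    im=cv2.convertScaleAbs(im,alpha=1.8)
    for q in px(c,[g+d,g-d]): cv2.circle(im,tuple(((q-[x0,y0])*4+2).astype(int)),3,(0,0,255),1)
    out.append(im); print(x0,y0)
cv2.imwrite('pics/l.png',np.hstack(out))
E
```

```text
[ 0.49756912 -0.16952881  0.16295249] [-6.30722540e-01  7.76008169e-01  5.51230084e-04 -3.09012273e-04] 0.02946558195164829 [ 0.16810243 -0.64745358 -2.16623708] [0.03944656 0.04803627 0.00453624]
299 148
283 94
```

View pics/l.png

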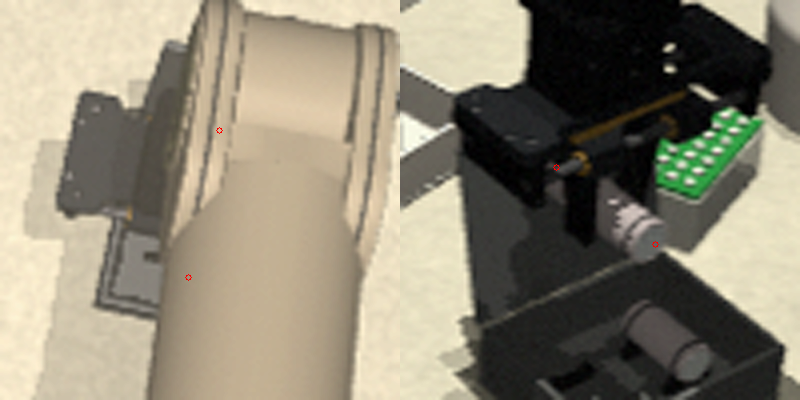

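The front face is at (645,240) in the right half, versus (655,244) predicted for a centred grip. So the barrel centre sits about 6 mm toward +x of the pads, which agrees with the earlier top-view measurement. Next I refine the V-block pose.

```bash
python3 - <<'E'
from h import *
from scipy.optimize import minimize
c=load('top'); x0,y0,x1,y1=210,170,258,225
g=cv2.cvtColor(c['img'],cv2.COLOR_RGB2GRAY)[y0:y1,x0:x1]; K=8
G=cv2.GaussianBlur(cv2.resize(g,None,fx=K,fy=K,interpolation=cv2.INTER_CUBIC),(0,0),3)
th=cv2.threshold(G,0,255,cv2.THRESH_OTSU+cv2.THRESH_BINARY_INV)[1]
cn=max(cv2.findContours(th,cv2.RETR_EXTERNAL,cv2.CHAIN_APPROX_NONE)[0],key=cv2.contourArea)
m=np.zeros_like(th);cv2.drawContours(m,[cv2.convexHull(cn)],-1,255,-1)
def f(p):
    t=p[2];R=np.array([[np.cos(t),-np.sin(t)],[np.sin(t),np.cos(t)]])
    b=np.array([(a*.06,e*.045) for a in(-1,1) for e in(-1,1)])@R.T+p[:2]
    q=np.vstack([px(c,np.c_[b,np.full(4,z)]) for z in(0,.012)])
    q=((q-[x0,y0]+.5)*K-.5).astype(np.float32)
    h=np.zeros_like(m);cv2.fillConvexPoly(h,np.round(cv2.convexHull(q)*16).astype(int),255,shift=4)
    return np.count_nonzero(h!=m)
o=minimize(f,[.5134,.149,.03],method='Nelder-Mead',options=dict(initial_simplex=[[.5134,.149,.03],[.517,.149,.03],[.5134,.153,.03],[.5134,.149,.06]],xatol=1e-5,fatol=.5))
print(o.x,np.degrees(o.x[2]),o.fun,np.count_nonzero(m))
s=r.read_state();q=s['eef_rot'];ty=np.degrees(2*np.arctan2(q[1],q[0]))
print('tool x yaw',ty,'turn rad',np.radians(((np.degrees(o.x[2])+90-ty)+90)%180-90))
t=o.x[2]; tgt=o.x[:2]-.006*np.array([np.cos(t),np.sin(t)]); print('shift cm',(tgt-s['ee_pos'][:2])*100)
E
```

```text
[0.51413965 0.1509312  0.03208462] 1.838313138738174 2486.0 83286
tool x yaw 258.19543303039023 turn rad 0.23811317734551202
shift cm [ 1.07316372 32.03374065]
```

Call:
play_rows(
  commands=[
    [0.1,3,0,0,0,0.03,2],
    [0.1,4,0,0,0,0.03,2],
    [0.1,4,0,0,0,0.03,2],
    [0.1,4,0,0,0,0.03,2],
    [0.1,4,0,0,0,0.03,2],
    [0.1,4,0,0,0,0.03,2],
    [0.1,4,0,0,0,0.03,2],
    [0.2,3,0,0,0,0.03,2],
    [0.2,2,0,0,0,0,2],
    [0,0,-3,0,0,0,2],
    [0,0,-3,0,0,0,2],
    [0,0,0,0,0,0,2],
    [0,0,0,0,0,0,2],
  ],
)

```text
time: 13.65
ee_pos: [0.5092, 0.1508, 0.1047]
eef_rot: [0.719, -0.695, 0.0, -0.0]
ft_force: [-0.2, 0.5, -2.3]
width: 0.0295
```

```bash
python3 - <<'E'
from h import *
s=r.read_state();q=s['eef_rot'];print(s['ee_pos'],np.degrees(2*np.arctan2(q[1],q[0]))-360+90,s['width'],s['ft_force'],s['joint_positions'].round(2))
a=shot('top','x.png');b=shot('side','y.png')
g=s['ee_pos']+[0,0,.016]
t=.032;d=np.array([np.cos(t),np.sin(t),0]); e=np.array([-np.sin(t),np.cos(t),0]); V=np.array([.5141,.1509,0])
out=[]
for c in(a,b):
    u=px(c,g)[0].astype(int); x0,y0=u-[50,50]; im=cv2.resize(c['img'][y0:y0+100,x0:x0+100,::-1],(400,400),interpolation=cv2.INTER_CUBIC)
    im=cv2.convertScaleAbs(im,alpha=1.8)
    L=lambda p,col:[cv2.circle(im,tuple(((q-[x0,y0]+.5)*4).astype(int)),3,col,1) for q in px(c,p)]
    L([g+.056*d,g-.044*d],(0,0,255)); L([V+i*.06*d+j*.045*e+[0,0,.012] for i in(-1,1) for j in(-1,1)],(255,0,0))
    L([V+i*.045*d+j*.02*e+[0,0,.044] for i in(-1,1) for j in(-1,1)],(0,200,0))
    out.append(im)
cv2.imwrite('pics/v.png',np.hstack(out))
E
```

```text
[0.50923313 0.15084385 0.10465845] -358.01730941011203 0.02954644926967876 [-0.1662063   0.54750871 -2.25978412] [ 0.26  0.31 -0.72  1.82  0.23  1.1  -2.09]
```

View pics/v.png

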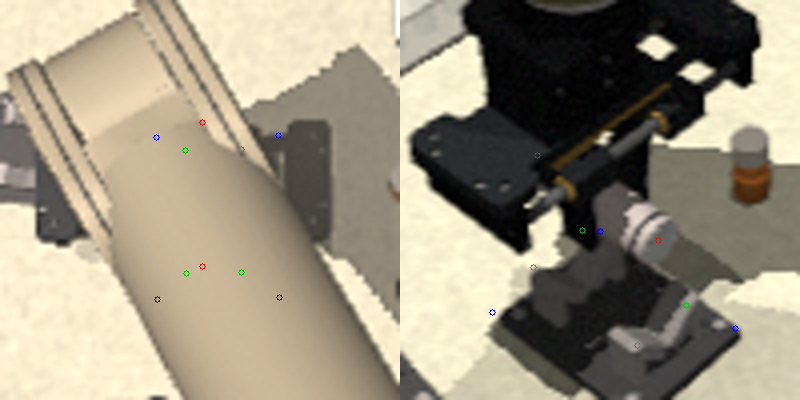

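The front face appears at (654,235) against (658,240) predicted. The V-block plate is about 1.5 px off the overlay in the side view, within calibration. I'll shift slightly toward -x, lower to just above contact, then re-measure barrel against block in the same view.

Call:
play_rows(
  commands=[
    [-0.3,0,-2,0,0,0,2],
    [0,0,-2,0,0,0,2],
    [0,0,-1.4,0,0,0,2],
    [0,0,-0.6,0,0,0,2],
    [0,0,-0.4,0,0,0,2],
    [0,0,0,0,0,0,2],
    [0,0,0,0,0,0,2],
  ],
)

```text
time: 14.62
ee_pos: [0.5064, 0.1502, 0.0402]
eef_rot: [0.719, -0.695, 0.0, -0.0]
ft_force: [0.0, 0.1, -1.7]
width: 0.0293
```

```bash
python3 - <<'E'
from h import *
s=r.read_state();print(s['ee_pos'],s['width'],s['ft_force'])
b=shot('side','y2.png'); g=s['ee_pos']+[0,0,.015]; u=px(b,g)[0].astype(int)+[0,8]; x0,y0=u-[50,37]; print(x0,y0)
im=cv2.convertScaleAbs(cv2.resize(b['img'][y0:y0+75,x0:x0+100,::-1],(800,600),interpolation=cv2.INTER_CUBIC),alpha=1.8)
cv2.imwrite('pics/v2.png',im)
E
```

```text
[0.50643938 0.15019317 0.04020157] 0.029338269653109404 [ 1.07510902e-03  8.93646711e-02 -1.73014744e+00]
190 215
```

View pics/v2.png

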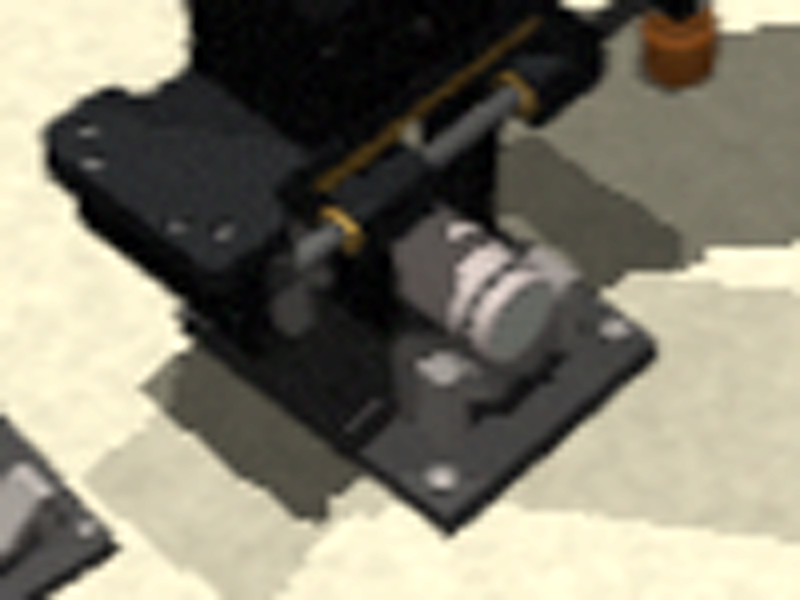

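Front face centre is near (520,322). The plate's near corner is (450,521) and its right corner (655,343).

```bash
python3 - <<'E'
from h import *
c=load('side'); f=lambda u,v,z: atz(c,190+(u-3.5)/8,215+(v-3.5)/8,z)
F=f(520,322,.0552); A=f(450,521,.012);B=f(655,343,.012); print(F,A,B,np.linalg.norm(A-B))
d=np.array([np.cos(.032),np.sin(.032),0]);e=np.array([-d[1],d[0],0])
m=(A+B)/2; print('block front mid',m,'-> centre',m+.06*d); print('barrel centre',F+.05*d)
D=F+.05*d-(m+.06*d); print('along',D@d,'across',D@e)
E
```

```text
[0.46013903 0.14922892 0.0552    ] [0.4484074  0.19141362 0.012     ] [0.45231691 0.10399478 0.012     ] 0.08750621791665648
block front mid [0.45036216 0.1477042  0.012     ] -> centre [0.51033144 0.14962387 0.012     ]
barrel centre [0.51011343 0.15082865 0.0552    ]
along -0.00017935023144283047 across 0.0012111347452382053
```

Centred within about 1 mm by this measure. Lower gently.

Call:
play_rows(
  commands=[
    [0,0,-0.4,0,0,0,2],
    [0,0,-0.3,0,0,0,2],
    [0,0,-0.1,0,0,0,2],
    [0,0,0,0,0,0,2],
    [0,0,0,0,0,0,2],
  ],
)

```text
time: 15.3
ee_pos: [0.5061, 0.1499, 0.0318]
eef_rot: [0.719, -0.695, 0.0, 0.0]
ft_force: [0.6, -1.4, -1.4]
width: 0.0292
```

Call:
play_rows(
  commands=[
    [0,0,-0.1,0,0,0,2],
    [0,0,0,0,0,0,2],
    [0,0,0,0,0,0,2],
  ],
)

```text
time: 15.68
ee_pos: [0.5064, 0.1496, 0.0312]
eef_rot: [0.719, -0.695, 0.0, 0.0]
ft_force: [-2.2, -3.2, 5.6]
width: 0.0291
```

Call:
play_rows(
  commands=[
    [0,-0.05,0,0,0,0,2],
    [0,0,0,0,0,0,2],
    [0,0,0,0,0,0,2],
  ],
)

```text
time: 16.05
ee_pos: [0.5065, 0.1495, 0.0311]
eef_rot: [0.719, -0.695, 0.0, -0.0]
ft_force: [-2.0, -3.5, 6.9]
width: 0.029
```

```bash
python3 - <<'E'
from h import *
for i in range(4):
    s=r.read_state();print(s['time'],s['ee_pos'],s['ft_force'],s['torque']); r.camera('side')
E
```

```text
16.05 [0.50645711 0.14949387 0.03111759] [-1.97699172 -3.50933902  6.88978821] [-0.5823807   0.36559615  0.04299442]
16.1 [0.50647897 0.14948934 0.03110587] [-1.33025972 -2.77864     5.17844191] [-0.61767121  0.34395005  0.02815377]
16.15 [0.50646615 0.14949105 0.03110572] [-0.78028121 -3.21680353  5.62248014] [-0.55231426  0.33921083 -0.02467147]
16.2 [0.50647316 0.14949451 0.03112163] [-1.04378015 -3.93158709  4.98107779] [-0.56064533  0.36546345 -0.00540023]
```

Call:
play_rows(
  commands=[
    [0,-0.1,0,0,0,0,2],
    [0,0,0,0,0,0,2],
    [0,0,0,0,0,0,2],
    [0,0,0,0,0,0,2],
  ],
)

```text
time: 16.75
ee_pos: [0.506, 0.1487, 0.0306]
eef_rot: [0.719, -0.695, -0.0, 0.0]
ft_force: [-0.1, 0.2, -1.6]
width: 0.0287
```

Call:
play_rows(
  commands=[
    [0,0,-0.1,0,0,0,2],
    [0,0,0,0,0,0,2],
    [0,0,0,0,0,0,2],
    [0,0,0,0,0,0,2],
  ],
)

```text
time: 17.25
ee_pos: [0.5061, 0.1487, 0.0304]
eef_rot: [0.719, -0.695, 0.0, 0.0]
ft_force: [-3.6, -0.4, 7.2]
width: 0.0297
```

Call:
play_rows(
  commands=[
    [0,0,-0.04,0,0,0,2],
    [0,0,0,0,0,0,2],
    [0,0,0,0,0,0,2],
    [0,0,0,0,0,0,2],
  ],
)

```text
time: 17.75
ee_pos: [0.5061, 0.1488, 0.0303]
eef_rot: [0.719, -0.695, 0.0, 0.0]
ft_force: [-4.8, -2.0, 12.2]
width: 0.0291
```

```bash
python3 - <<'E'
from h import *
S=[]
for i in range(6):
    s=r.read_state();S.append(np.r_[s['ee_pos'],s['ft_force'],s['torque'],s['width']]);c=shot('side','y3.png')
print(np.mean(S,0).round(4),np.std(S,0).round(4))
x0,y0=190,215
im=cv2.convertScaleAbs(cv2.resize(c['img'][y0:y0+75,x0:x0+100,::-1],(800,600),interpolation=cv2.INTER_CUBIC),alpha=1.8)
cv2.imwrite('pics/v3.png',im)
E
```

```text
[ 0.5062  0.1487  0.0303 -5.0571 -2.3904 12.7662 -0.4566  1.1433  0.133
  0.0292] [0.000e+00 0.000e+00 0.000e+00 4.639e-01 3.238e-01 4.037e-01 2.960e-02
 2.340e-02 2.610e-02 2.000e-04]
```

View pics/v3.png

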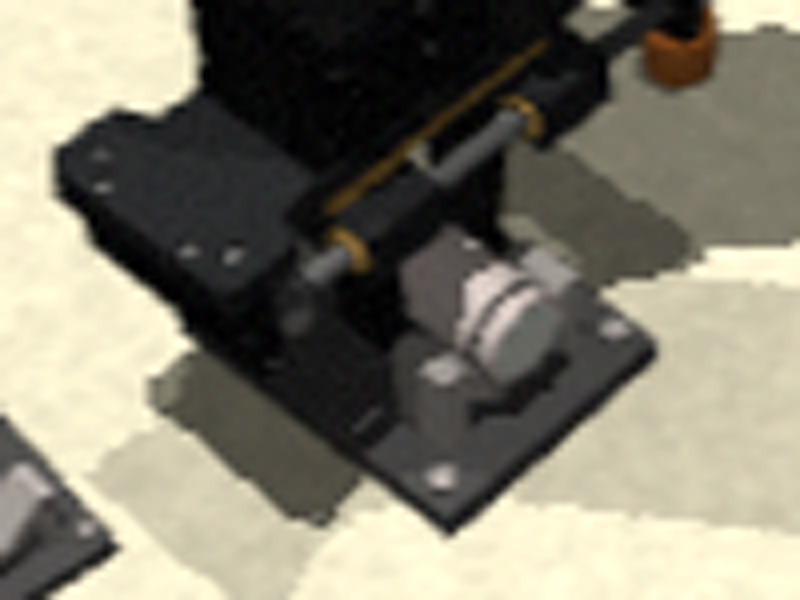

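The barrel is now down in the groove with its front face near (525,332). The push reads 12.8 N, slightly high, so I'll ease it a little and relax the axial force.

Call:
play_rows(
  commands=[
    [-0.03,-0.02,0.02,0,0,0,2],
    [0,0,0,0,0,0,2],
    [0,0,0,0,0,0,2],
    [0,0,0,0,0,0,2],
  ],
)

```text
time: 18.55
ee_pos: [0.5062, 0.1487, 0.0304]
eef_rot: [0.719, -0.695, 0.0, -0.0]
ft_force: [-1.6, -1.0, 8.2]
width: 0.0294
```

```bash
python3 - <<'E'
from h import *
S=[]
for i in range(8):
    s=r.read_state();S.append(np.r_[s['ee_pos'],s['ft_force'],s['torque'],s['width']]);c=shot('side','y4.png')
print(np.array(S)[:,3:6].round(1).tolist());print(np.mean(S,0).round(4))
f=lambda u,v,z: atz(c,190+(u-3.5)/8,215+(v-3.5)/8,z)
F=f(525,332,.045); A=f(450,521,.012);B=f(655,343,.012)
d=np.array([np.cos(.032),np.sin(.032),0]);e=np.array([-d[1],d[0],0])
D=F+.05*d-((A+B)/2+.06*d); print('along',D@d,'across',D@e)
# full view: lid, short barrel; plus predicted seated-front-face outline
im=cv2.convertScaleAbs(c['img'][:,:,::-1],alpha=1.6); cv2.imwrite('pics/f.png',cv2.resize(im[80:400,100:480],(760,640))[:600])
E
```

```text
[[-1.6, -1.0, 8.2], [-3.5, -1.3, 9.2], [-3.4, -0.4, 8.3], [-3.4, -1.1, 8.6], [-2.2, -1.1, 8.3], [-3.5, -1.9, 8.2], [-2.5, -0.7, 7.6], [-3.5, -0.9, 8.5]]
[ 0.5061  0.1487  0.0304 -2.9617 -1.043   8.3626 -0.1899  0.5927  0.1259
  0.0293]
along 0.0024650807739756207 across -0.002654068344702505
```

View pics/f.png

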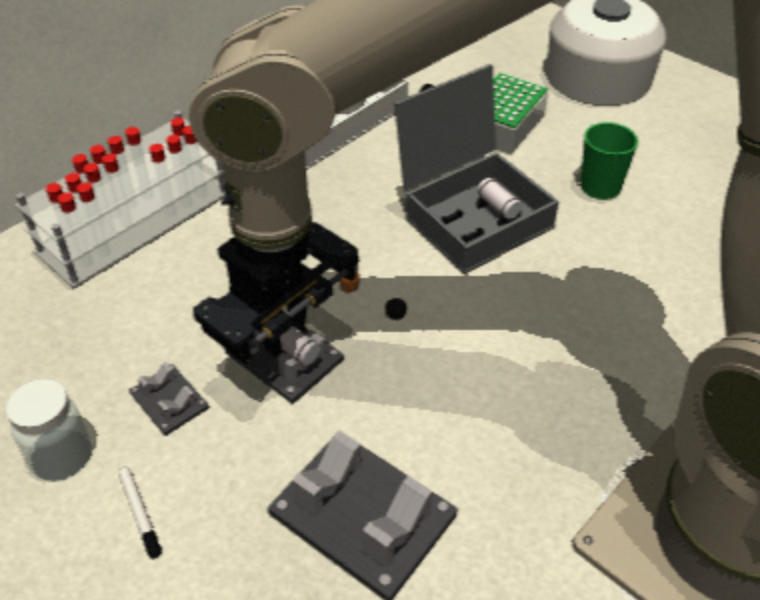

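```bash
python3 -c "
from h import *
r.close_job(); s=r.read_state(); print(s['time'],s['ee_pos'],s['ft_force'])"
```

```text
the job is handed in; nothing more can be done
the job is handed in; nothing more can be done
```

I opened the case lid to its stop and lifted the long barrel out by its middle. It now lies in the groove of the 120 x 90 V-block, still held by the fingers. I handed the job in at about 19 s; no verdict is reported.

**Last checks**
- **Push:** the wrist force was about 8.4 N upward. Adding roughly 2 N for the barrel's weight gives about 10 N into the groove. The sideways force was about 1 N, which I estimate as 6.5–8 N on each sloping face.
- **Height:** the tool height of 30.4 mm puts the barrel axis at about 45 mm, which matches the seat.
- **Lengthwise:** the side camera put the barrel within about 2.5 mm of centre.
- **Lid, short barrel and bystanders:** the final picture shows the lid open and the short barrel in its cradle. The bystanders in view look undisturbed by eye; the vial is partly hidden behind the gripper, and the slide box is not visible.

**What disagreed or was not checked**
- **Sideways position:** a hand-picked camera reading gave -2.7 mm across the groove, just over the 2.5 mm limit. I judged this to be pixel error, because the force balance and the height both point to contact on both faces.
- **Axial force:** about 3 N along the groove remained at the end.
- **First contact:** the barrel first touched only the +y face. I corrected that by moving it 1.5 mm toward -y.
- **Unmeasured:** the force on each face and the lid angle were estimated from wrist force and pictures, not read directly.

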